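# Take a bearing vibration reading on a bench vacuum pump

### The arm

A 7-joint arm with a two-finger parallel gripper is mounted at the origin on a cart in front of the work surface, level with it; the furniture and walls round the work are solid. World frame = base frame: x ahead of the robot, y to its left, z up, the work surface at z = 0. Lengths are in m, angles in rad, forces in N, time in s.
With the tool pointing down it reaches from about 0.425 to 0.875 m from the base axis. Payload 8.4 kg.
Tool frame: the origin (TCP) lies on the centre line of the jaws, within the pads' length; the fingertips stand 22 mm ahead of it and the grasp point (between the pads) lies 3 mm ahead of it (tip_extent is the distance from the TCP to the fingertips, in m); z points along the fingers, y is the direction in which the jaws open and shut (so a half turn about z gives the same grasp; the last joint's range is limited). The gripper opens to 87 mm and grips with 3 to 60 N. Pads are 19 mm wide; open, the fingers measure 117 mm over their backs; the gripper's body (75 mm by 190 mm) begins 51 mm behind the grasp point.
Start: joints at [1.087, 0.333, 0.04, 1.465, -0.013, 1.343, -0.059], TCP at [0.244, -0.602, 0.22] pointing down, gripper open.
Joint ranges: [-2.58, 2.58], [-0.38, 2.09], [-1.3, 1.39], [0.25, 2.4], [-1.5, 4.64], [0.08, 2.09], [-2.65, 2.65]. Speed limits (rad/s): [2.22, 2.22, 2.79, 2.79, 3.14, 3.14, 3.14].

### API

Orientations are given as a unit quaternion [x, y, z, w].
In Python, from workcell import * gives the robot as it stands.
- The arm moves only by the tool move_arm, never from a script. Its argument "rows" is a list of rows, each a list of 7 numbers: the shift along the tool's x, y, z each as a share of 0.02 m, from -1 to 1, then the turn, a rotation vector about the tool's x, y, z each as a share of 5 degrees, from -1 to 1, then the opening, from 0 (shut) to 1 (fully open). A call has 1 to 12 rows; each row shifts and turns the commanded pose from where the row before left it, along the tool's axes as they then stand; what a row does not reach is not made up. A row lasts 1/12 s, in which the tool goes at most 41.7 mm and 7.16 degrees, less where a joint would pass 70% of its speed; a pose out of reach is approached as far as the arm can. A call with a number of a shift or a turn outside -1 to 1 is refused whole. A call with a gripper value outside its range is refused whole. The fingers move at their own pace and stop on an object; the grip force is fixed at half the most. Time passes only in rows, so rows that do not move let the fingers close. It gives the time, the measured TCP pose, the force and the opening at its end, in the units of the state.
- sense(): the state, without advancing time (a new reading comes with each control period).
- get_image(name): name is "side" or "top"; returns a dict with "pixels" (480x640x3 uint8, red, green, blue), "range_z" (480x640 float32, m along the optical axis (not along the pixel's ray), 0 where there is no reading), "fx", "fy", "cx", "cy" (pixels), "R" (3x3) and "t" (3): a world point X has camera coordinates R X + t. Camera axes: x right, y down, z forward; pixel columns grow to the right and rows downward; lengths in m; the calibration is good to about 2 mm. A picture is of the moment at which its call begins.
- hand_in(): hands the job in, once; it reports no verdict.
The state is a dict: "clock": time; "joints": joint angles; "dq": joint speeds; "joint_torque": joint torques, N m; "tool_pos": TCP position; "tcp_rot": TCP orientation; "force": force on the tool from outside, world axes, zero at the start; "wrist_torque": the same for the moment, N m; "finger_gap": opening from 0.0 (shut) to 1.0 (fully open).
Only numpy, scipy, OpenCV 4.12 (cv2) and the standard library are available. Lean on these libraries where they do the work, as an engineer would, in place of code of your own. Each camera call takes 0.05 s, during which the arm holds its last target. There are 200 camera calls.

### The job

Arm the vibration meter lying in its desk dock by pressing its keys one at a time, each well down and then released: first the round one (power), then the triangular one (mode), then the long bar (record); leave the square key (clear memory) alone. Then take the wireless vibration probe out of its holder and hold its sprung tip in the countersunk measuring stud of the vacuum pump's bearing at the pump-head end (not the fan end), the probe square to the stud's face and pressed lightly so that the tip is pushed about half-way in. Finish while holding the probe there, still and pressed; never bear hard on the stud, and leave the other things on the bench where they are.

Things in the scene. Friction and masses are not known exactly. Their poses are not given: they have to be found in the camera images.
- meter: vibration meter, fixed in a black dock: grey handset 170 mm wide (y) x 104 mm (x), black face, dark screen, one row of four grey keys; origin on the bench under its middle, x from the keys' side to the screen's side. The face slopes 10 degrees, lower at the keys (-x), where it is about 41 mm up. Keys from the +y end to the -y end: round, square, triangle, bar, 36 mm apart
- key_round_top (a point): middle of the top of the round key (power), 20 mm across, the outermost at the meter's +y end; moves with the key. The keys' tops stand about 9 mm proud of the face
- key_triangle_top (a point): middle of the top of the triangular key (mode), about 20 mm a side, third from the +y end
- key_bar_top (a point): middle of the top of the long bar key (record), 27 mm (y) x 13 mm, the outermost at the -y end
- key_round (a joint): travel of the round key along the face's normal: 0 up, 0.005 m fully down; spring, 1.2 N to start and 4.2 N fully down, comes back when let go; well down means more than 0.003 m
- key_square (a joint): the same for the square key
- key_triangle (a joint): the same for the triangular key
- key_bar (a joint): the same for the bar key
- holder: probe holder: grey round foot 74 mm across with an upright tube, outer diameter 35 mm, bore 26 mm, 64 mm high, fixed; origin on the bench on the tube's axis
- probe: wireless vibration probe: loose round pen, about 0.13 kg, upright in the holder, tip down, its black collar on the tube's rim. z axis from tip to tail, origin at the nose end of the housing. Housing 22 mm across to z = 36 mm, collar 32 mm across to 42 mm, ribbed grip 22 mm across to 103 mm, tail ends at 113 mm. 58 mm stand inside the tube: lift 70 mm straight up
- probe_grip (a point): point on the probe's axis in the middle of the ribbed grip, 74 mm above the nose end (38 mm above the holder's rim, 39 mm below the tail's end); any yaw will do for the grasp
- tip_end (a point): end of the probe's round sprung tip, 7 mm across, on the probe's axis, 22 mm beyond the nose end when the spring is relaxed; moves with the tip
- probe_tip (a joint): how far the sprung tip is pushed into the probe: 0 out, 0.010 m fully in; it takes 1.1 N to start, 3.9 N at half-way (0.005 m) and 6.6 N fully in
- pump: bench vacuum pump, fixed: grey base 140 x 225 mm, finned motor lying along its y axis, shaft 83 mm up; square pump head with two hose barbs (160 mm high, 46 mm from the stud along y) at the -y end, black fan cowl at the +y end; origin on the bench under its middle. Two light grey bearing shields carry a measuring stud each, leaning to -x, the robot's side
- stud: the measuring stud to use, on the bearing shield beside the pump head: steel button 25 mm across, 9.5 mm high, with a round recess 12 mm across and 3.5 mm deep in its face. Its z axis points out of the face: 25 degrees from the vertical, leaning to the pump's -x side
- stud_seat (a point): middle of the recess's floor, where the probe's tip must stand; about 133 mm above the bench; the recess's mouth is 3.5 mm further out
- stud_fan: the like stud on the fan-end bearing, 94 mm away towards the pump's +y end: not this one
- marker: bystander: black and red marker pen, 131 mm, lying
- dish: bystander: shallow glass dish with nuts, 57 mm across
- torch: bystander: small black torch, 102 mm long, 25 mm thick, lying
- tweezers: bystander: steel tweezers, 118 mm, lying
Mind the look-alikes: they are no part of the job. Leave any yellow look-alike of the probe alone.

How it is judged:
On the way, in this order (a step that is already met when the one before it is completed fails the run):
1. the round key is pressed well down, alone (value of joint key_round above 0.003 m and value of joint each of key_square, key_triangle, key_bar below 0.001 m), for 0.05 s.
2. then the triangular key, alone (value of joint key_triangle above 0.003 m and value of joint each of key_round, key_square, key_bar below 0.001 m), for 0.05 s.
3. then the long bar key, alone (value of joint key_bar above 0.003 m and value of joint each of key_round, key_square, key_triangle below 0.001 m), for 0.05 s.
4. all keys are up again and the probe is in the gripper, drawn clear of its holder (height (world z) of tip_end above 0.066 m and contact force between the fingers and probe above 2 N and contact force between probe and holder below 0.05 N and value of joint each of key_round, key_square, key_triangle, key_bar below 0.001 m), for 0.1 s.
5. the tip stands in the pump-head stud, the probe square to it and pressed lightly (distance between tip_end and stud_seat below 0.005 m and angle between the z axis of probe and the z axis of stud, either way round below 0.17 rad and value of joint probe_tip between 0.0025 and 0.008 m and contact force between probe and stud between 1.5 and 9 N), for 0.3 s.
At the end, for the whole second after the job is handed in: The gripper still holds the probe, out of its holder: tip end within 5 mm of the middle of the pump-head stud's recess, axis within 10 degrees of the stud's, tip pushed in 2.5 to 8 mm and bearing on the stud with 1.5 to 9 N, the probe still, all keys up (all of step 5 and contact force between the fingers and probe above 2 N and contact force between probe and holder below 0.05 N and linear speed of probe below 0.02 m/s and height (world z) of probe_grip above 0.17 m and value of joint each of key_round, key_square, key_triangle, key_bar below 0.001 m); the arm keeps its last pose, push and grip.
It fails at once if the square key is pressed (value of joint key_square above 0.002 m).
It fails at once if the probe bears hard on the stud or the pump (over 15 N) (contact force between probe and stud above 15 N or contact force between probe and pump above 15 N).
It fails at once if a bystander is shoved or knocked over (distance of any of marker, dish, torch, tweezers from where it was at the start of the episode above 0.03 m).
It also fails if it takes over 64 s, if anything falls off the work surface, if the arm or the gripper's body presses on something with over 40 N, if the wrist force passes 120 N, or if a joint passes its speed limit or range.

## Working session

There is one attempt and no reset: what is moved stays moved. The work goes in short steps, Python scripts to look and compute and a tool call to move; the robot and the scene stay as the last step left them, time stands still between calls to the robot, and variables do not carry over. Pictures are saved under pics/ and viewed, on a budget of 10 in all, crops included, one or two more only if the job needs it, and the job is handed in when it is done.

Besides the shell and the picture viewer there is one more tool, called after "Call:" by a JSON object that holds its "name" and its "arguments". move_arm: Moves the arm, as the interface text tells. Shift numbers are shares of 0.02 m and turn numbers shares of 5 degrees, none past 1 either way. Its arguments: {"type":"object","properties":{"rows":{"type":"array"}},"required":["rows"]}

```bash
mkdir -p pics
python3 - <<'E'
from workcell import *
import cv2,numpy as np,pickle
s=sense(); print({k:np.round(v,3) for k,v in s.items()})
for n in("top","side"):
    d=get_image(n); cv2.imwrite(f"pics/{n}0.png",cv2.cvtColor(d["pixels"],cv2.COLOR_RGB2BGR)); pickle.dump(d,open(f"{n}0.pkl","wb"))
    print(n,d["fx"],d["cx"],d["cy"],-d["R"].T@d["t"],d["R"])
E
```

```text
{'clock': np.float64(0.0), 'joints': array([ 1.087,  0.334,  0.04 ,  1.466, -0.013,  1.343, -0.058]), 'dq': array([ 0.   , -0.002, -0.001,  0.001, -0.   , -0.001, -0.002]), 'joint_torque': array([-0.0000e+00, -6.5636e+01,  1.3360e+00, -4.0380e+01, -6.0000e-02,
        4.5000e-02,  0.0000e+00]), 'tool_pos': array([ 0.244, -0.602,  0.219]), 'tcp_rot': array([ 0.982,  0.191, -0.   , -0.001]), 'force': array([-0.828,  0.085,  0.274]), 'wrist_torque': array([ 0.006,  0.015, -0.038]), 'finger_gap': np.float64(1.002)}
top 457.3501429114599 321.92029040489103 240.021725196339 [0.29165148 0.04830692 1.34893591] [[ 0.01312764 -0.99983811 -0.012305  ]
 [-0.99257814 -0.01154244 -0.12105955]
 [ 0.12089793  0.0138029  -0.99256898]]
side 522.5696418374098 318.55424827743053 238.78581179804138 [-0.50090138 -1.0611646   0.90815885] [[ 0.75327661 -0.6575407  -0.01464815]
 [-0.32944613 -0.35794909 -0.87369199]
 [ 0.56924476  0.66295752 -0.48625892]]
```

View pics/top0.png

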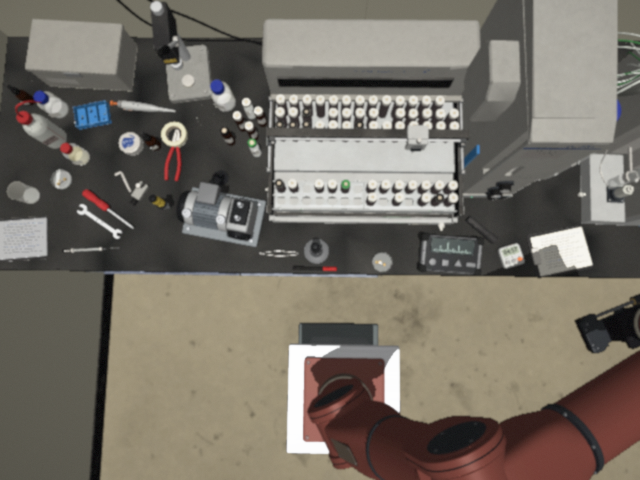

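View pics/side0.png

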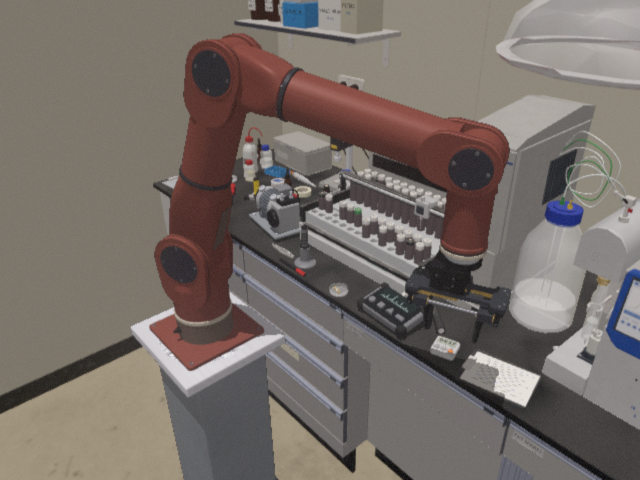

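The top view shows the meter near pixel (450,253), the holder and probe at (316,250), and the pump at (222,215). In the side view the meter is near (393,308), the holder at (304,255), and the pump at (280,210). Next I'll enlarge these and print depth points.

```bash
cat > h.py <<'E'
import numpy as np,pickle,cv2
def load(n): return pickle.load(open(n+".pkl","rb"))
def world(d,u,v,z=None):
    u=np.asarray(u,float);v=np.asarray(v,float)
    r=np.stack([(u-d["cx"])/d["fx"],(v-d["cy"])/d["fy"],np.ones_like(u)],-1)
    C=-d["R"].T@d["t"]; rw=r@d["R"]
    if z is None: k=d["range_z"][v.astype(int),u.astype(int)]
    else: k=(z-C[2])/rw[...,2]
    return C+rw*k[...,None]
def proj(d,X):
    c=np.asarray(X)@d["R"].T+d["t"]; return c[...,:2]/c[...,2:]*[d["fx"],d["fy"]]+[d["cx"],d["cy"]]
def crop(d,u0,v0,w,h,k):
    return cv2.resize(cv2.cvtColor(d["pixels"],cv2.COLOR_RGB2BGR)[v0:v0+h,u0:u0+w],None,fx=k,fy=k,interpolation=cv2.INTER_CUBIC)
E
python3 - <<'E'
from h import *
t=load("top0");s=load("side0")
A=np.zeros((600,800,3),np.uint8)
def put(c,x,y): A[y:y+c.shape[0],x:x+c.shape[1]]=c
put(crop(t,412,225,80,55,5),0,0)      # meter 400x275
put(crop(t,172,168,100,82,4),400,0)   # pump 400x328
put(crop(s,350,275,80,62,5),0,285)    # meter side 400x310
put(crop(s,245,180,90,65,4),400,335)  # pump side 360x260
cv2.imwrite("pics/c1.png",A)
E
```

```text
(no output)
```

View pics/c1.png

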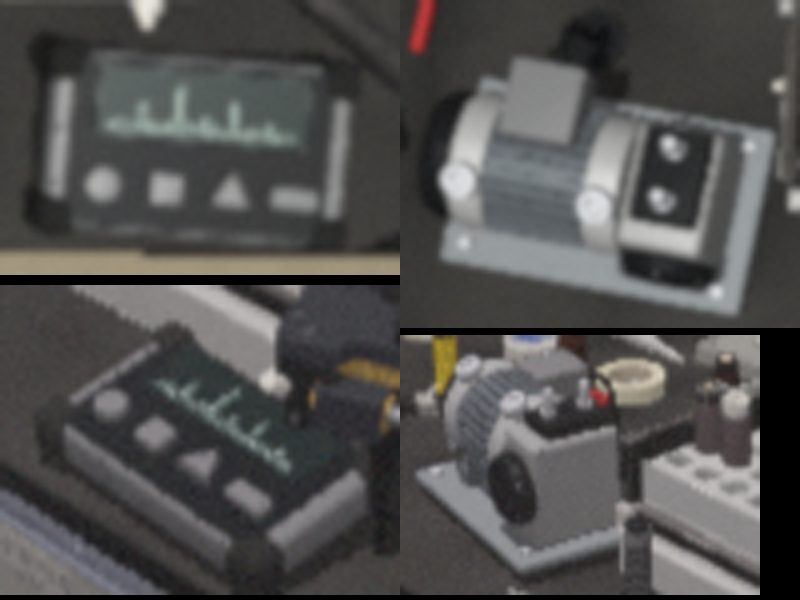

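The enlargement shows the keys in order round, square, triangle, bar. In the top view they are near (432,262), (445,263), (458,263) and (471,265). The stud by the pump head is at (220,220), and the fan stud is at (186,213).

```bash
cat >> h.py <<'E'
def cen(d,u,v,r,q=0.5,bright=True):
    g=cv2.cvtColor(d["pixels"],cv2.COLOR_RGB2GRAY).astype(float)
    u0,v0=int(round(u))-r,int(round(v))-r
    p=g[v0:v0+2*r+1,u0:u0+2*r+1]; lo,hi=np.percentile(p,5),p.max()
    w=np.clip((p-(lo+q*(hi-lo)))/(hi-lo),0,None); n,l=cv2.connectedComponents((w>0).astype(np.uint8))
    w=w*(l==l[np.unravel_index(np.argmax(w*(np.hypot(*np.mgrid[-r:r+1,-r:r+1])<r/2+1)),w.shape)])
    yy,xx=np.mgrid[v0:v0+2*r+1,u0:u0+2*r+1]
    return (w*xx).sum()/w.sum(),(w*yy).sum()/w.sum()
def tri(t,a,s,b):
    A=[];B=[]
    for d,p in((t,a),(s,b)):
        for i,(f,c) in enumerate((("fx","cx"),("fy","cy"))):
            k=(p[i]-d[c])/d[f]; A.append(d["R"][i]-k*d["R"][2]); B.append(k*d["t"][2]-d["t"][i])
    x=np.linalg.lstsq(np.array(A),np.array(B),rcond=None)[0]
    return x,proj(t,x)-a,proj(s,x)-b
E
python3 - <<'E'
from h import *
np.set_printoptions(precision=4,suppress=True)
t=load("top0");s=load("side0")
T=dict(round=(432.4,261.8),square=(445.2,262.4),tri=(458,263),bar=(470.8,264.8),stud=(220.2,219.7),fan=(186.2,213.4))
S=dict(round=(372,298.8),square=(381,304.8),tri=(390.5,310.8),bar=(399.2,317.2),stud=(273.3,196.8),fan=(262.5,188))
for k in T:
    r=5 if k in("stud","fan") else (4 if k!="bar" else 6)
    a=np.array(cen(t,*T[k],r));b=np.array(cen(s,*S[k],r if k!="bar" else 5))
    x,e,f=tri(t,a,s,b); z=.136 if r==5 else .05
    print(k,a,b,"tri",x,e,f,"| top@z",world(t,*a,z)[:2],"side@z",world(s,*b,z)[:2],"| dep",world(t,*a),world(s,*b))
# depth: bench, face points, probe
for n,(u,v) in dict(bench=(350,260),screen=(450,243),faceL=(439,262),faceR=(464,264)).items(): print(n,world(t,u,v))
# probe/holder blob from depth, top + side
for n,d in(("top",t),("side",s)):
    vv,uu=np.mgrid[0:480,0:640]; P=world(d,uu.ravel(),vv.ravel()); h=world(t,316,252,.06)
    m=(np.hypot(*(P[:,:2]-h[:2]).T)<.06)&(P[:,2]>.02)
    q=P[m]; 
    for lo,hi in((.02,.06),(.06,.075),(.075,.1),(.1,.13),(.13,.16),(.16,.2)):
        k=q[(q[:,2]>lo)&(q[:,2]<hi)]
        if len(k): print(n,lo,len(k),k.mean(0),k.min(0),k.max(0))
E
```

```text
round [431.8237 261.3683] [371.43   297.8247] tri [ 0.392  -0.2461  0.0481] [-0.1875  0.2302] [ 0.2953 -0.0612] | top@z [ 0.3925 -0.2462] side@z [ 0.3892 -0.2476] | dep [ 0.3921 -0.2451  0.0548] [ 0.3909 -0.246   0.0483]
square [444.5676 262.3283] [380.4818 304.0568] tri [ 0.3899 -0.2824  0.0473] [-0.1552  0.189 ] [ 0.2471 -0.0542] | top@z [ 0.3902 -0.2822] side@z [ 0.3863 -0.2846] | dep [ 0.3903 -0.2824  0.0491] [ 0.3854 -0.2854  0.0509]
tri [457.6872 263.4209] [389.8079 310.0421] tri [ 0.3872 -0.3192  0.0486] [-0.1476  0.1782] [ 0.2374 -0.0551] | top@z [ 0.3876 -0.3192] side@z [ 0.385  -0.3201] | dep [ 0.3873 -0.3182  0.0535] [ 0.3853 -0.3199  0.0497]
bar [470.3593 264.4366] [399.1873 316.8155] tri [ 0.3846 -0.3551  0.0475] [-0.1875  0.2247] [ 0.3052 -0.0747] | top@z [ 0.3851 -0.3549] side@z [ 0.3812 -0.3568] | dep [ 0.3847 -0.3533  0.0552] [ 0.3814 -0.3567  0.0499]
stud [220.2576 219.2327] [273.1957 197.2607] tri [0.4933 0.3418 0.129 ] [-0.1228  0.1668] [ 0.1563 -0.009 ] | top@z [0.4926 0.3398] side@z [0.484  0.3296] | dep [0.4934 0.3409 0.1316] [0.488  0.3353 0.1329]
fan [186.638
[... 436 characters left out ...]
3] [0.4052 0.0684 0.0612] [0.4368 0.1025 0.0745]
top 0.075 9 [0.4134 0.0844 0.0851] [0.4112 0.071  0.075 ] [0.4186 0.0961 0.0956]
top 0.1 8 [0.4136 0.0851 0.1199] [0.4112 0.0755 0.1112] [0.4187 0.0947 0.1275]
top 0.13 51 [0.4215 0.0848 0.1395] [0.4121 0.0754 0.1341] [0.4311 0.0941 0.1462]
side 0.02 104 [0.413  0.0749 0.0391] [0.4009 0.0615 0.0204] [0.4323 0.0927 0.0583]
side 0.06 56 [0.4159 0.0763 0.0673] [0.4005 0.0641 0.0601] [0.4407 0.0941 0.0748]
side 0.075 45 [0.416  0.0785 0.0874] [0.408  0.0704 0.0753] [0.4258 0.0925 0.0999]
side 0.1 61 [0.4172 0.0782 0.1146] [0.4082 0.0659 0.1004] [0.4329 0.0898 0.1297]
side 0.13 29 [0.419  0.0805 0.1364] [0.4063 0.0725 0.1301] [0.4328 0.0891 0.142 ]
```

```bash
cat >> h.py <<'E'
from scipy.spatial.transform import Rotation as Ro
def yd(yx,yy,zax=(0,0,-1)):
    z=np.array(zax,float);z/=np.linalg.norm(z);y=np.array([yx,yy,0.]);y-=y@z*z;y/=np.linalg.norm(y)
    return Ro.from_matrix(np.stack([np.cross(y,z),y,z],1))
def delta(st,p,R=None):
    "turn (units of 5deg, tool) to do first; then shift (units of 20mm) after the turn, and shift if before"
    C=Ro.from_quat(st["tcp_rot"]); R=R or C
    rv=np.degrees((C.inv()*R).as_rotvec())/5; d=np.array(p)-st["tool_pos"]
    print("turn",rv.round(2),"shift-after",(R.inv().apply(d)/.02).round(2),"shift-before",(C.inv().apply(d)/.02).round(2))
E
python3 - <<'E'
from h import *
from workcell import *
st=sense(); delta(st,[.392,-.246,.090],yd(-.068,-.998))
E
```

```text
turn [-0.02  0.    5.19] shift-after [  6.18 -18.27   6.46] shift-before [ 13.55 -13.71   6.48]
```

Call:
{"name": "move_arm", "arguments": {"rows": [[0,0,0,0,0,0.865,0],[0,0,0,0,0,0.865,0],[0,0,0,0,0,0.865,0],[0,0,0,0,0,0.865,0],[0,0,0,0,0,0.865,0],[0,0,0,0,0,0.865,0],[0.3,-0.9,0,0,0,0,0],[0.3,-0.9,0,0,0,0,0],[0.3,-0.9,0,0,0,0,0],[0.3,-0.9,0,0,0,0,0],[0.3,-0.9,0,0,0,0,0],[0.3,-0.9,0,0,0,0,0]]}}

```text
clock: 1.1
tool_pos: [0.2874, -0.496, 0.2196]
tcp_rot: [0.999, -0.034, -0.0, -0.0]
force: [1.1, -0.3, 0.2]
finger_gap: 0.169
```

Call:
{"name": "move_arm", "arguments": {"rows": [[0.3,-0.9,0,0,0,0,0],[0.3,-0.9,0,0,0,0,0],[0.3,-0.9,0,0,0,0,0],[0.3,-0.9,0,0,0,0,0],[0.3,-0.9,0,0,0,0,0],[0.3,-0.9,0.4,0,0,0,0],[0.3,-0.9,0.8,0,0,0,0],[0.3,-0.9,0.8,0,0,0,0],[0.3,-0.9,0.8,0,0,0,0],[0.3,-0.9,0.8,0,0,0,0],[0.3,-0.9,0.8,0,0,0,0],[0.3,-0.9,0.8,0,0,0,0]]}}

```text
clock: 2.1
tool_pos: [0.3738, -0.2855, 0.1151]
tcp_rot: [0.999, -0.034, -0.0, -0.0]
force: [1.6, -0.2, -0.7]
finger_gap: 0.003
```

Run:
```python
from h import *
from workcell import *
st=sense(); print(st["clock"],st["tool_pos"],st["joints"].round(2),st["finger_gap"],st["force"].round(2)); delta(st,[.392,-.246,.080],yd(-.068,-.998))
```

```text
2.1 [ 0.37375493 -0.28549892  0.11513972] [ 0.7   0.07 -0.15  2.01  0.01  1.07 -1.09] 0.0034573514950156257 [ 1.63 -0.23 -0.74]
turn [-0.  0. -0.] shift-after [ 0.78 -2.03  1.76] shift-before [ 0.78 -2.03  1.76]
```

Call:
{"name": "move_arm", "arguments": {"rows": [[0.4,-1,0.6,0,0,0,0],[0.38,-1,0.6,0,0,0,0],[0,0,0.55,0,0,0,0],[0,0,0,0,0,0,0]]}}

```text
clock: 2.43
tool_pos: [0.3911, -0.2461, 0.079]
tcp_rot: [0.999, -0.033, -0.002, -0.001]
force: [-0.3, -0.1, 0.1]
finger_gap: 0.002
```

Run:
```python
from h import *
from workcell import *
t=get_image("top");s=get_image("side")
A=np.hstack([crop(t,400,225,80,60,5),crop(s,345,250,80,60,5)])
for i,(d,o) in enumerate(((t,(400,225)),(s,(345,250)))):
    for y in (-.246,):
        u=(proj(d,sense()["tool_pos"]+[0,0,-.022])-o+.5)*5; cv2.circle(A,(int(u[0])+400*i,int(u[1])),4,(0,0,255),1)
cv2.imwrite("pics/c2.png",A)
```

```text
(no output)
```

View pics/c2.png

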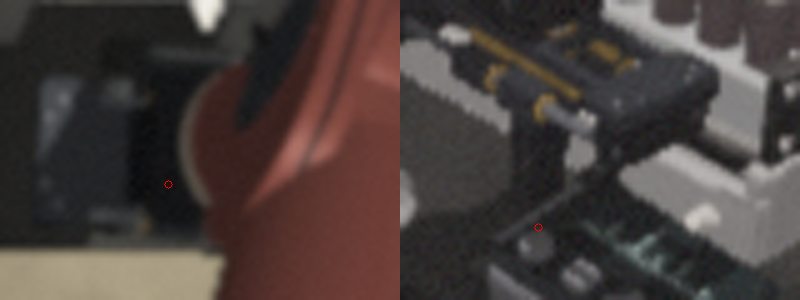

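The side view shows the fingertips just above the round key, at about (452,295) in the full image. The arm hides the key in the top view. Next I'll press in small steps and watch the force.

Call:
{"name": "move_arm", "arguments": {"rows": [[0,0,0.2,0,0,0,0],[0,0,0.1,0,0,0,0],[0,0,0,0,0,0,0]]}}

```text
clock: 2.78
tool_pos: [0.3917, -0.2484, 0.075]
tcp_rot: [0.999, -0.035, 0.0, 0.0]
force: [-0.4, 0.7, 0.9]
finger_gap: 0.001
```

Call:
{"name": "move_arm", "arguments": {"rows": [[0,0,0.1,0,0,0,0],[0,0,0,0,0,0,0]]}}

```text
clock: 2.95
tool_pos: [0.3919, -0.2479, 0.073]
tcp_rot: [0.999, -0.034, -0.0, -0.0]
force: [-0.7, -0.1, -0.7]
finger_gap: 0.008
```

Call:
{"name": "move_arm", "arguments": {"rows": [[0,0,0.1,0,0,0,0],[0,0,0,0,0,0,0]]}}

```text
clock: 3.12
tool_pos: [0.3919, -0.2477, 0.0708]
tcp_rot: [0.999, -0.034, -0.0, -0.0]
force: [-0.1, -0.2, 0.2]
finger_gap: 0.007
```

Call:
{"name": "move_arm", "arguments": {"rows": [[0,0,0.1,0,0,0,0],[0,0,0,0,0,0,0]]}}

```text
clock: 3.28
tool_pos: [0.3919, -0.2476, 0.0688]
tcp_rot: [0.999, -0.034, -0.0, -0.0]
force: [-0.3, 0.8, -0.3]
finger_gap: 0.005
```

Call:
{"name": "move_arm", "arguments": {"rows": [[0,0,0.1,0,0,0,0],[0,0,0,0,0,0,0]]}}

```text
clock: 3.45
tool_pos: [0.3919, -0.2476, 0.0668]
tcp_rot: [0.999, -0.034, -0.0, -0.0]
force: [-0.9, 0.5, -0.3]
finger_gap: -0.0
```

Call:
{"name": "move_arm", "arguments": {"rows": [[0,0,0.1,0,0,0,0],[0,0,0,0,0,0,0]]}}

```text
clock: 3.62
tool_pos: [0.3919, -0.2476, 0.0647]
tcp_rot: [0.999, -0.034, -0.0, -0.0]
force: [-0.7, 0.4, -0.5]
finger_gap: 0.003
```

Run:
```python
from h import *
from workcell import *
s=get_image("side");pickle.dump(s,open("side1.pkl","wb"))
A=crop(s,335,245,100,75,8)
A=(255*(A/255.)**.5).astype(np.uint8)
p=sense()["tool_pos"]
for q in ([0,0,-.022],[0,0,0],[0,0,.05]):
    u=(proj(s,p+q)-(335,245)+.5)*8; cv2.circle(A,(int(u[0]),int(u[1])),4,(0,0,255),1)
cv2.imwrite("pics/c3.png",A)
```

```text
(no output)
```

View pics/c3.png

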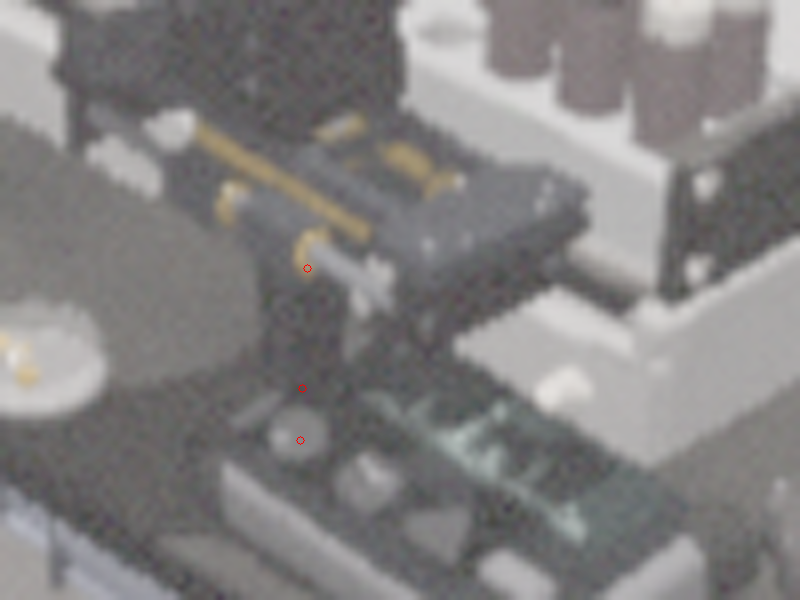

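Run:
```python
from h import *
import workcell
print([n for n in dir(workcell) if n[0]!="_"])
s=load("side1")
for v in range(285,304,2):
    u=np.arange(366,382,2); P=world(s,u,np.full(len(u),v)); print(v,[tuple((1000*p).round().astype(int)) for p in P])
```

```text
['MotionError', 'get_image', 'hand_in', 'sense', 'tip_extent']
285 [(np.int64(478), np.int64(-142), np.int64(0)), (np.int64(382), np.int64(-239), np.int64(92)), (np.int64(383), np.int64(-246), np.int64(95)), (np.int64(379), np.int64(-257), np.int64(102)), (np.int64(385), np.int64(-259), np.int64(101)), (np.int64(394), np.int64(-258), np.int64(96)), (np.int64(505), np.int64(-167), np.int64(0)), (np.int64(458), np.int64(-216), np.int64(46))]
287 [(np.int64(470), np.int64(-150), np.int64(0)), (np.int64(379), np.int64(-242), np.int64(88)), (np.int64(383), np.int64(-247), np.int64(89)), (np.int64(380), np.int64(-256), np.int64(95)), (np.int64(389), np.int64(-256), np.int64(91)), (np.int64(402), np.int64(-252), np.int64(83)), (np.int64(444), np.int64(-221), np.int64(48)), (np.int64(442), np.int64(-230), np.int64(53))]
289 [(np.int64(463), np.int64(-156), np.int64(-1)), (np.int64(381), np.int64(-241), np.int64(81)), (np.int64(383), np.int64(-246), np.int64(82)), (np.int64(379), np.int64(-258), np.int64(90)), (np.int64(388), np.int64(-256), np.int64(85)), (np.int64(393), np.int64(-260), np.i
[... 2067 characters left out ...]
(382), np.int64(-242), np.int64(39)), (np.int64(384), np.int64(-247), np.int64(41)), (np.int64(384), np.int64(-255), np.int64(46)), (np.int64(392), np.int64(-255), np.int64(41)), (np.int64(397), np.int64(-258), np.int64(41)), (np.int64(398), np.int64(-265), np.int64(44)), (np.int64(398), np.int64(-272), np.int64(48))]
303 [(np.int64(373), np.int64(-243), np.int64(38)), (np.int64(375), np.int64(-248), np.int64(39)), (np.int64(378), np.int64(-254), np.int64(41)), (np.int64(380), np.int64(-259), np.int64(43)), (np.int64(387), np.int64(-260), np.int64(40)), (np.int64(389), np.int64(-266), np.int64(42)), (np.int64(386), np.int64(-276), np.int64(49)), (np.int64(387), np.int64(-282), np.int64(52))]
```

The depth readings put the closed fingertips near z≈0.067, about level with the TCP, so they are still roughly 15 mm above the key. I'll keep going down while watching the force.

Call:
{"name": "move_arm", "arguments": {"rows": [[0,0,0.1,0,0,0,0],[0,0,0.1,0,0,0,0],[0,0,0.1,0,0,0,0],[0,0,0,0,0,0,0]]}}

```text
clock: 4.0
tool_pos: [0.3918, -0.2476, 0.0585]
tcp_rot: [0.999, -0.034, -0.0, -0.0]
force: [0.0, -0.0, -0.5]
finger_gap: 0.003
```

Call:
{"name": "move_arm", "arguments": {"rows": [[0,0,0.1,0,0,0,0],[0,0,0.1,0,0,0,0],[0,0,0,0,0,0,0]]}}

```text
clock: 4.25
tool_pos: [0.3919, -0.2476, 0.0547]
tcp_rot: [0.999, -0.034, -0.0, -0.0]
force: [-0.7, -0.3, -0.7]
finger_gap: 0.004
```

Call:
{"name": "move_arm", "arguments": {"rows": [[0,0,0.1,0,0,0,0],[0,0,0,0,0,0,0]]}}

```text
clock: 4.42
tool_pos: [0.3919, -0.2476, 0.0528]
tcp_rot: [0.999, -0.034, -0.0, -0.0]
force: [0.1, 0.3, 0.2]
finger_gap: 0.003
```

Call:
{"name": "move_arm", "arguments": {"rows": [[0,0,0.1,0,0,0,0],[0,0,0,0,0,0,0]]}}

```text
clock: 4.58
tool_pos: [0.3919, -0.2476, 0.0508]
tcp_rot: [0.999, -0.034, -0.0, -0.0]
force: [0.5, -2.0, 0.3]
finger_gap: 0.008
```

Call:
{"name": "move_arm", "arguments": {"rows": [[0,0,0.1,0,0,0,0],[0,0,0,0,0,0,0]]}}

```text
clock: 4.75
tool_pos: [0.3922, -0.2477, 0.0489]
tcp_rot: [0.999, -0.034, 0.0, 0.0]
force: [0.2, -0.8, 1.9]
finger_gap: 0.001
```

Call:
{"name": "move_arm", "arguments": {"rows": [[0,0,0.1,0,0,0,0],[0,0,0,0,0,0,0]]}}

```text
clock: 4.92
tool_pos: [0.3925, -0.2478, 0.0471]
tcp_rot: [0.999, -0.034, 0.0, 0.0]
force: [0.8, 0.5, 2.1]
finger_gap: 0.006
```

Call:
{"name": "move_arm", "arguments": {"rows": [[0,0,0.07,0,0,0,0],[0,0,0,0,0,0,0]]}}

```text
clock: 5.08
tool_pos: [0.3926, -0.2478, 0.0458]
tcp_rot: [0.999, -0.034, 0.001, 0.0]
force: [1.1, 0.4, 3.1]
finger_gap: 0.005
```

Call:
{"name": "move_arm", "arguments": {"rows": [[0,0,0.06,0,0,0,0],[0,0,0,0,0,0,0]]}}

```text
clock: 5.25
tool_pos: [0.3927, -0.2479, 0.0447]
tcp_rot: [0.999, -0.034, 0.001, 0.0]
force: [3.2, 0.0, 3.9]
finger_gap: 0.002
```

Call:
{"name": "move_arm", "arguments": {"rows": [[0,0,0.06,0,0,0,0],[0,0,0,0,0,0,0]]}}

```text
clock: 5.42
tool_pos: [0.3929, -0.2479, 0.0438]
tcp_rot: [0.999, -0.034, 0.001, 0.0]
force: [2.1, 0.8, 8.5]
finger_gap: 0.003
```

Force climbed from 1.2 N past 4.2 N to 8.5 N, so the round key is at its stop. Next: lift, move to the triangle, and press.

Call:
{"name": "move_arm", "arguments": {"rows": [[0,0,-0.6,0,0,0,0],[0,0,-0.7,0,0,0,0],[0,0.9,0,0,0,0,0],[0,0.9,0,0,0,0,0],[0,0.9,0,0,0,0,0],[0,0.85,0,0,0,0,0],[0,0,0.5,0,0,0,0],[0,0,0.4,0,0,0,0],[0,0,0,0,0,0,0]]}}

```text
clock: 6.17
tool_pos: [0.3857, -0.3171, 0.0489]
tcp_rot: [0.999, -0.034, -0.002, -0.001]
force: [-0.9, -0.1, 0.5]
finger_gap: 0.006
```

Call:
{"name": "move_arm", "arguments": {"rows": [[0,0,0.2,0,0,0,0],[0,0,0.1,0,0,0,0],[0,0,0,0,0,0,0]]}}

```text
clock: 6.42
tool_pos: [0.3871, -0.3175, 0.0449]
tcp_rot: [0.999, -0.034, -0.0, -0.0]
force: [-1.6, 1.6, 3.7]
finger_gap: 0.005
```

Call:
{"name": "move_arm", "arguments": {"rows": [[0,0,0.06,0,0,0,0],[0,0,0,0,0,0,0]]}}

```text
clock: 6.58
tool_pos: [0.3875, -0.318, 0.0442]
tcp_rot: [0.999, -0.034, 0.0, -0.0]
force: [-1.3, 2.4, 4.1]
finger_gap: 0.003
```

Call:
{"name": "move_arm", "arguments": {"rows": [[0,0,0.07,0,0,0,0],[0,0,0,0,0,0,0]]}}

```text
clock: 6.75
tool_pos: [0.3876, -0.3182, 0.0435]
tcp_rot: [0.999, -0.034, 0.0, -0.0]
force: [-3.8, 5.2, 12.8]
finger_gap: 0.005
```

Call:
{"name": "move_arm", "arguments": {"rows": [[0,0,-0.6,0,0,0,0],[0,0,-0.7,0,0,0,0],[0,0.9,0,0,0,0,0],[0,0.9,0,0,0,0,0],[0,0.05,0,0,0,0,0],[0,0,0.5,0,0,0,0],[0,0,0.4,0,0,0,0],[0,0,0,0,0,0,0]]}}

```text
clock: 7.42
tool_pos: [0.3839, -0.3539, 0.0484]
tcp_rot: [0.999, -0.034, -0.001, -0.001]
force: [0.1, -1.1, 0.6]
finger_gap: 0.004
```

Call:
{"name": "move_arm", "arguments": {"rows": [[0,0,0.2,0,0,0,0],[0,0,0.14,0,0,0,0],[0,0,0,0,0,0,0]]}}

```text
clock: 7.67
tool_pos: [0.3851, -0.3545, 0.0437]
tcp_rot: [0.999, -0.034, 0.0, -0.0]
force: [-0.8, 2.4, 4.1]
finger_gap: 0.006
```

Call:
{"name": "move_arm", "arguments": {"rows": [[0,0,0.06,0,0,0,0],[0,0,0,0,0,0,0]]}}

```text
clock: 7.83
tool_pos: [0.3852, -0.3546, 0.0433]
tcp_rot: [0.999, -0.034, 0.0, -0.0]
force: [-2.5, 5.0, 11.4]
finger_gap: 0.006
```

All three keys bottomed, with 8.5, 12.8 and 11.4 N respectively. Next: lift and travel above the probe with the jaws opening.

Call:
{"name": "move_arm", "arguments": {"rows": [[0,0,-0.8,0,0,0,0],[0,0,-1,0,0,0,0],[0,0,-1,0,0,0,0],[0,0,-1,0,0,0,0],[0,0,-1,0,0,0,0],[0,0,-1,0,0,0,0],[0,0,-1,0,0,0,0],[0,0,-1,0,0,0,0],[0,-0.5,-1,0,0,0,0],[0,-0.8,-1,0,0,0,0],[0,-0.9,-0.5,0,0,0,0],[0,-0.9,0,0,0,0,0]]}}

```text
clock: 8.83
tool_pos: [0.39, -0.2934, 0.2511]
tcp_rot: [0.999, -0.034, 0.002, 0.001]
force: [0.3, -0.0, -0.4]
finger_gap: 0.01
```

Call:
{"name": "move_arm", "arguments": {"rows": [[0.02,-0.9,0,0,0,0,1],[0.02,-0.9,0,0,0,0,1],[0.02,-0.9,0,0,0,0,1],[0.02,-0.9,0,0,0,0,1],[0.02,-0.9,0,0,0,0,1],[0.02,-0.9,0,0,0,0,1],[0.02,-0.9,0,0,0,0,1],[0.02,-0.9,0,0,0,0,1],[0.02,-0.9,0,0,0,0,1],[0.02,-0.9,0,0,0,0,1],[0.02,-0.9,0,0,0,0,1],[0.02,-0.9,0,0,0,0,1]]}}

```text
clock: 9.83
tool_pos: [0.4083, -0.0774, 0.2485]
tcp_rot: [0.999, -0.034, 0.0, 0.0]
force: [-0.4, -0.4, 1.0]
finger_gap: 0.836
```

Run:
```python
from h import *
from workcell import *
st=sense(); print(st["tool_pos"],st["joints"].round(2)); delta(st,[.421,.084,.22])
# fingertip depth in side view vs tcp
s=get_image("side"); vv,uu=np.mgrid[0:480,0:640]; P=world(s,uu.ravel(),vv.ravel())
L=Ro.from_quat(st["tcp_rot"]).inv().apply(P-st["tool_pos"])
m=(abs(L[:,0])<.02)&(abs(L[:,1])<.09)&(L[:,2]>-.08)&(L[:,2]<.06)
for a in np.arange(-.09,.09,.015):
    k=L[m&(L[:,1]>=a)&(L[:,1]<a+.015)]
    if len(k): print(round(a,3),len(k),np.percentile(k[:,2],[50,90,97,100]).round(3))
```

```text
[ 0.40830053 -0.0773746   0.2484936 ] [ 0.53 -0.15 -0.4   1.93 -0.06  1.36 -1.49]
turn [0. 0. 0.] shift-after [ 0.09 -8.09  1.42] shift-before [ 0.09 -8.09  1.42]
-0.06 16 [-0.058 -0.039 -0.022 -0.009]
-0.045 155 [-0.037 -0.01  -0.005 -0.002]
0.03 63 [-0.019 -0.007 -0.003 -0.002]
0.045 69 [-0.038 -0.013 -0.007 -0.005]
0.075 28 [-0.077 -0.074 -0.072 -0.071]
```

The depth readings put the fingertips at the reported TCP point itself, which agrees with the key contact height of 0.0495. So the grasp point sits about 19 mm behind the reported TCP, and the grasp needs TCP z≈0.085.

Call:
{"name": "move_arm", "arguments": {"rows": [[0.01,-0.9,0,0,0,0,1],[0.01,-0.9,0,0,0,0,1],[0.01,-0.9,0,0,0,0,1],[0.01,-0.9,0,0,0,0,1],[0.01,-0.9,0,0,0,0,1],[0.01,-0.9,0,0,0,0,1],[0.01,-0.9,0,0,0,0,1],[0.01,-0.9,0,0,0,0,1],[0,-0.84,0,0,0,0,1],[0,0,0.6,0,0,0,1],[0,0,0.8,0,0,0,1],[0,0,0,0,0,0,1]]}}

```text
clock: 10.88
tool_pos: [0.4195, 0.0819, 0.2182]
tcp_rot: [0.999, -0.034, -0.002, 0.0]
force: [-0.1, -0.5, -0.8]
finger_gap: 1.003
```

Run:
```python
from h import *
from workcell import *
st=sense(); print(st["tool_pos"],st["joints"].round(2)); delta(st,[.4205,.083,.086])
t=get_image("top");s=get_image("side")
A=np.hstack([crop(t,280,215,80,80,5),crop(s,265,200,80,80,5)])
for i,(d,o) in enumerate(((t,(280,215)),(s,(265,200)))):
    for z in (.141,.07):
        u=(proj(d,np.array([.4205,.083,z]))-o+.5)*5; cv2.circle(A,(int(u[0])+400*i,int(u[1])),3,(0,0,255),1)
cv2.imwrite("pics/c4.png",A)
```

```text
[0.41951053 0.08186221 0.21821004] [ 0.39 -0.11 -0.63  1.94 -0.07  1.29 -1.86]
turn [0. 0. 0.] shift-after [ 0.07 -0.06  6.61] shift-before [ 0.07 -0.06  6.61]
```

View pics/c4.png

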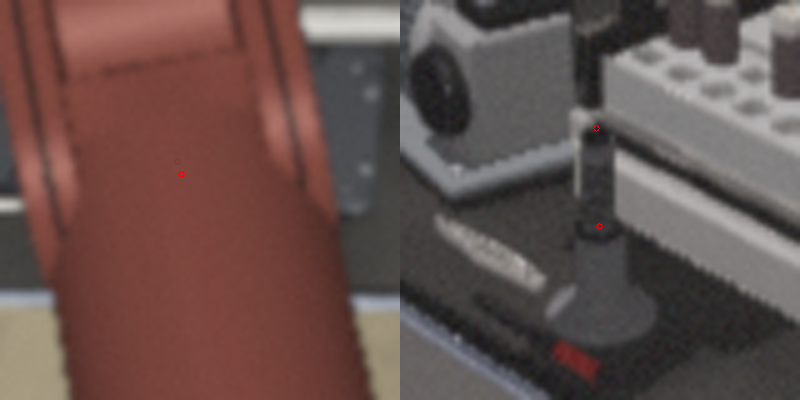

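The side view shows the probe axis under the projected target marks (tail at about (596,128) in the crop), with the jaws above it. Next: descend and grip.

Call:
{"name": "move_arm", "arguments": {"rows": [[0.05,0,0.8,0,0,0,1],[0,0,0.8,0,0,0,1],[0,0,0.8,0,0,0,1],[0,0,0.8,0,0,0,1],[0,0,0.8,0,0,0,1],[0,0,0.8,0,0,0,1],[0,0,0.8,0,0,0,1],[0,0,0.6,0,0,0,1],[0,0,0.4,0,0,0,1],[0,0,0,0,0,0,1],[0,0,0,0,0,0,1]]}}

```text
clock: 11.9
tool_pos: [0.4223, 0.0818, 0.0892]
tcp_rot: [0.999, -0.034, 0.0, -0.0]
force: [-0.7, -0.4, 0.5]
finger_gap: 1.001
```

Call:
{"name": "move_arm", "arguments": {"rows": [[0,0,0,0,0,0,0],[0,0,0,0,0,0,0],[0,0,0,0,0,0,0],[0,0,0,0,0,0,0],[0,0,0,0,0,0,0],[0,0,0,0,0,0,0],[0,0,0,0,0,0,0],[0,0,0,0,0,0,0],[0,0,0,0,0,0,0],[0,0,0,0,0,0,0],[0,0,0,0,0,0,0],[0,0,0,0,0,0,0]]}}

```text
clock: 12.9
tool_pos: [0.4221, 0.0826, 0.0887]
tcp_rot: [0.999, -0.034, 0.0, -0.001]
force: [0.6, 3.6, -1.0]
finger_gap: 0.249
```

Call:
{"name": "move_arm", "arguments": {"rows": [[0,0,-0.4,0,0,0,0],[0,0,-0.6,0,0,0,0],[0,0,-0.6,0,0,0,0],[0,0,-0.6,0,0,0,0],[0,0,-0.6,0,0,0,0],[0,0,-0.6,0,0,0,0],[0,0,-0.6,0,0,0,0],[0,0,-0.6,0,0,0,0],[0,0,-0.6,0,0,0,0],[0,0,-0.6,0,0,0,0],[0,0,-0.4,0,0,0,0],[0,0,0,0,0,0,0]]}}

```text
clock: 13.9
tool_pos: [0.4226, 0.0818, 0.2142]
tcp_rot: [0.999, -0.034, 0.001, 0.0]
force: [0.1, -0.3, -1.8]
finger_gap: 0.245
```

Run:
```python
from h import *
from workcell import *
st=sense(); print(st["tool_pos"],st["joints"].round(2),st["force"].round(1))
a=np.radians(25); yaw=-np.arctan2(.0173,.092)
n=np.array([-np.cos(yaw)*np.sin(a),-np.sin(yaw)*np.sin(a),np.cos(a)]);print("n",n)
seat=np.array([.4926,.3405,.1365])-n*.0035; print("seat",seat)
tgt=seat+n*(.0827+.045)
C=Ro.from_quat(st["tcp_rot"]); z=C.apply([0,0,1]); ax=np.cross(z,-n); R=Ro.from_rotvec(ax/np.linalg.norm(ax)*np.arccos(z@-n))*C
delta(st,tgt,R); print(tgt)
s=get_image("side");A=crop(s,255,140,100,75,8)
for q in (0.,.0827,.0607): 
    u=(proj(s,st["tool_pos"]-[0,0,q])-(255,140)+.5)*8; cv2.circle(A,(int(u[0]),int(u[1])),3,(0,0,255),1)
cv2.imwrite("pics/c5.png",A)
```

```text
[0.42264115 0.08177816 0.21418461] [ 0.39 -0.1  -0.63  1.94 -0.06  1.28 -1.86] [ 0.1 -0.3 -1.8]
n [-0.41533879  0.07810175  0.90630779]
seat [0.49405369 0.34022664 0.13332792]
turn [-0.59  4.94 -0.  ] shift-after [  0.88 -13.35  -2.25] shift-before [  0.   -13.45  -1.75]
[0.44101492 0.35020024 0.24906343]
```

View pics/c5.png

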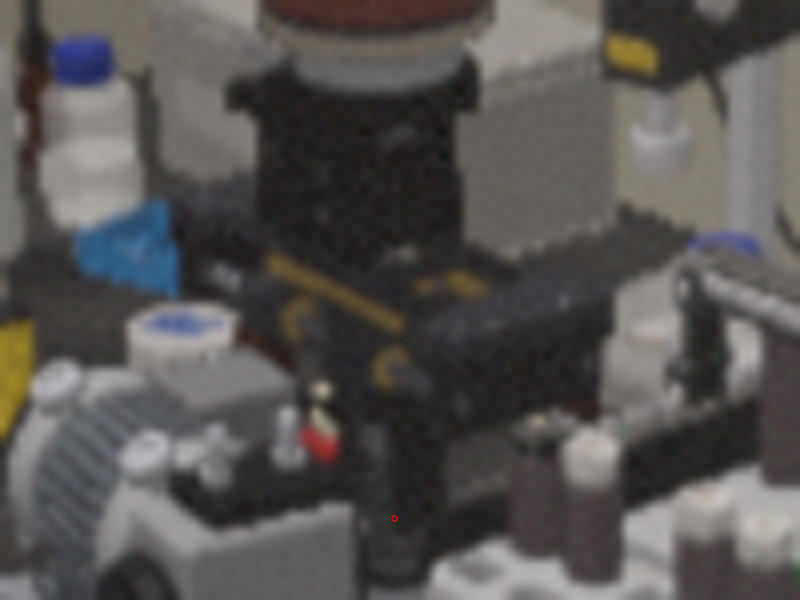

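Call:
{"name": "move_arm", "arguments": {"rows": [[0,0,-0.9,0,0,0,0],[0,0,-0.9,0,0,0,0],[0,0,-0.9,0,0,0,0],[0,-0.3,-0.8,0,0,0,0],[0,-0.7,0,0,0,0,0],[0,-0.8,0,0,0,0,0],[0,-0.8,0,0,0,0,0],[0,-0.8,0,0,0,0,0],[0,-0.8,0,0,0,0,0],[0,-0.8,0,0,0,0,0],[0,-0.8,0,0,0,0,0],[0,-0.8,0,0,0,0,0]]}}

```text
clock: 14.95
tool_pos: [0.4306, 0.214, 0.2817]
tcp_rot: [0.999, -0.034, -0.001, 0.0]
force: [0.7, -0.3, -2.0]
finger_gap: 0.247
```

Call:
{"name": "move_arm", "arguments": {"rows": [[0,-0.8,0,0,0,0,0],[0,-0.8,0,0,0,0,0],[0,-0.8,0,0,0,0,0],[0,-0.8,0,0,0,0,0],[0,-0.8,0,0,0,0,0],[0,-0.8,0,0,0,0,0],[0,-0.8,0,0,0,0,0],[0,-0.8,0,0,0,0,0],[0,-0.5,0,0,0,0,0],[0,0,0,0,0,0,0]]}}

```text
clock: 15.78
tool_pos: [0.4395, 0.3529, 0.2816]
tcp_rot: [0.999, -0.033, -0.001, -0.0]
force: [-0.7, -0.3, -1.5]
finger_gap: 0.245
```

Call:
{"name": "move_arm", "arguments": {"rows": [[0,0,0,-0.06,0.5,0,0],[0,0,0,-0.06,0.5,0,0],[0,0,0,-0.06,0.5,0,0],[0,0,0,-0.06,0.5,0,0],[0,0,0,-0.06,0.5,0,0],[0,0,0,-0.06,0.5,0,0],[0,0,0,-0.06,0.5,0,0],[0,0,0,-0.06,0.5,0,0],[0,0,0,-0.06,0.5,0,0],[0,0,0,-0.06,0.45,0,0],[0,0,0,0,0,0,0]]}}

```text
clock: 16.7
tool_pos: [0.4432, 0.3424, 0.2847]
tcp_rot: [0.984, -0.023, 0.176, 0.027]
force: [-0.3, 0.7, -0.3]
finger_gap: 0.243
```

```bash
cat > at.py <<'E'
from h import *
from workcell import *
n=np.array([-.41534,.0781,.90631]); seat=np.array([.494,.3402,.1333])
def rep(gap,seat=seat,L=.0827):
    st=sense(); print(st["clock"],st["tool_pos"].round(4),st["joints"].round(2),st["force"].round(1),st["finger_gap"])
    C=Ro.from_quat(st["tcp_rot"]); z=C.apply([0,0,1]); ax=np.cross(z,-n); R=Ro.from_rotvec(ax/np.linalg.norm(ax)*np.arccos(min(1,z@-n)))*C
    tip=st["tool_pos"]+z*L; print("tip est",tip.round(4),"z",z.round(3),"ang",np.degrees(np.arccos(min(1,z@-n))))
    delta(st,seat+n*(L+gap),R); return st,tip
E
python3 -c "
from at import *
rep(.045)"
```

```text
16.7 [0.4432 0.3424 0.2847] [-0.41 -0.   -0.53  1.77  0.34  1.23 -2.65] [-0.3  0.7 -0.3] 0.24337339908963296
tip est [0.4717 0.3373 0.2072] z [ 0.344 -0.062 -0.937] ang 4.516195047968726
turn [-0.16  0.89 -0.  ] shift-after [-0.86 -0.48  1.54] shift-before [-0.74 -0.46  1.61]
```

Joint 7 has reached its range limit, so I'll turn about the probe's own axis to relieve it. The stud is symmetric, so this doesn't affect the task.

Call:
{"name": "move_arm", "arguments": {"rows": [[0,0,0,0,0,-0.6,0],[0,0,0,0,0,-0.8,0],[0,0,0,0,0,-0.8,0],[0,0,0,0,0,-0.8,0],[0,0,0,0,0,-0.8,0],[0,0,0,0,0,-0.8,0],[0,0,0,0,0,-0.8,0],[0,0,0,0,0,-0.6,0],[0,0,0,0,0,0,0],[0,0,0,0,0,0,0]]}}

```text
clock: 17.53
tool_pos: [0.4456, 0.3405, 0.2844]
tcp_rot: [0.957, 0.228, 0.161, 0.072]
force: [-0.2, -0.9, -1.4]
finger_gap: 0.246
```

```bash
python3 -c "
from at import *
rep(.045)"
```

```text
17.5333 [0.4456 0.3405 0.2844] [-0.4  -0.   -0.54  1.77  0.34  1.23 -2.13] [-0.2 -0.9 -1.4] 0.24606625463789483
tip est [0.4738 0.3353 0.2069] z [ 0.342 -0.064 -0.938] ang 4.660435904112947
turn [-0.57  0.73  0.  ] shift-after [-0.56 -0.97  1.47] shift-before [-0.46 -0.9   1.55]
```

Call:
{"name": "move_arm", "arguments": {"rows": [[0,0,0,-0.28,0.36,0,0],[0,0,0,-0.29,0.37,0,0],[-0.28,-0.48,0.3,0,0,0,0],[-0.28,-0.48,0.4,0,0,0,0],[0,0,0.4,0,0,0,0],[0,0,0.37,0,0,0,0],[0,0,0,0,0,0,0],[0,0,0,0,0,0,0]]}}

```text
clock: 18.2
tool_pos: [0.4413, 0.3501, 0.2491]
tcp_rot: [0.949, 0.227, 0.198, 0.088]
force: [0.3, -0.7, -1.4]
finger_gap: 0.245
```

Run:
```python
from at import *
st,tip=rep(.02)
t=get_image("top");s=get_image("side"); pickle.dump((t,s,st),open("hov.pkl","wb"))
o=(245,170);A=np.hstack([crop(t,180,170,80,75,5),crop(s,*o,80,75,5)])
for i,(d,oo) in enumerate(((t,(180,170)),(s,o))):
    for X,c in((tip,(0,0,255)),(seat+n*.0035,(0,255,0)),(tip+n*.022,(0,0,255)),(tip+n*.06,(0,0,255))):
        u=(proj(d,X)-oo+.5)*5; cv2.circle(A,(int(u[0])+400*i,int(u[1])),2,c,1)
cv2.imwrite("pics/c6.png",A)
```

```text
18.2 [0.4413 0.3501 0.2491] [-0.44  0.01 -0.57  1.86  0.45  1.15 -2.27] [ 0.3 -0.7 -1.4] 0.24534931182931213
tip est [0.4756 0.3436 0.1741] z [ 0.415 -0.078 -0.906] ang 0.0
turn [0. 0. 0.] shift-after [-0.01 -0.01  1.25] shift-before [-0.01 -0.01  1.25]
```

View pics/c6.png

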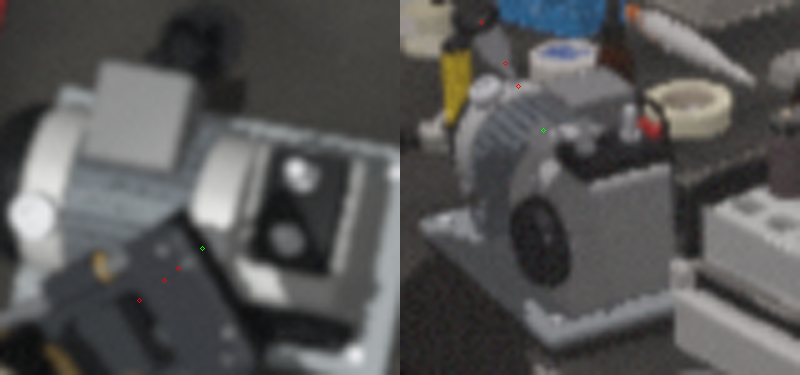

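The top view shows the gripper over the stud's bearing. In the side view the probe housing runs from the collar at (478,20) to the tip near (518,85) in the crop, along the projected red marks. The stud near (543,130) lies in shadow, so I'll enlarge it.

Run:
```python
from at import *
t,s,st=pickle.load(open("hov.pkl","rb")); o=(248,172)
A=crop(s,*o,50,37,16); A=(255*(A/255.)**.6).astype(np.uint8)
tip=st["tool_pos"]-n*.0827
for X,c in((tip,(0,0,255)),(seat+n*.0035,(0,255,0)),(tip+n*.022,(0,0,255)),(tip+n*.06,(0,0,255))):
    u=(proj(s,X)-o+.5)*16; cv2.circle(A,(int(u[0]),int(u[1])),3,c,1)
cv2.imwrite("pics/c7.png",A)
for v in range(192,202,1):
    u=np.arange(266,282,2); P=world(s,u,np.full(len(u),v)); print(v,[tuple(int(x) for x in (1000*p).round()) for p in P])
```

```text
192 [(509, 409, 123), (513, 401, 124), (516, 392, 126), (519, 385, 128), (518, 371, 133), (529, 373, 129), (532, 366, 130), (540, 363, 129)]
193 [(503, 401, 123), (503, 388, 128), (510, 385, 127), (507, 368, 133), (525, 381, 123), (518, 358, 133), (524, 354, 133), (533, 354, 129)]
194 [(503, 401, 119), (508, 395, 120), (510, 385, 123), (497, 353, 137), (500, 346, 139), (-501, -1061, 908), (525, 356, 127), (492, 299, 156)]
195 [(494, 387, 123), (502, 387, 120), (504, 377, 123), (493, 349, 136), (500, 346, 134), (502, 337, 137), (516, 345, 130), (519, 336, 132)]
196 [(500, 397, 113), (493, 375, 123), (487, 353, 132), (485, 338, 138), (487, 328, 140), (498, 331, 136), (509, 335, 132), (513, 328, 132)]
197 [(489, 382, 118), (501, 386, 113), (483, 348, 131), (482, 335, 136), (487, 329, 136), (496, 329, 133), (511, 338, 126), (499, 310, 139)]
198 [(484, 375, 118), (489, 369, 119), (484, 350, 126), (480, 331, 134), (486, 328, 133), (488, 318, 136), (488, 307, 139), (490, 297, 142)]
199 [(487, 380, 111), (491, 373, 112), (491, 360, 117), (480, 332, 129), (492, 336, 125), (480, 308, 138), (486, 304, 137), (493, 302, 136)]
200 [(487, 380, 107), (485, 364, 113), (483, 349, 119), (483, 337, 123), (485, 327, 126), (480, 308, 134), (485, 303, 134), (490, 297, 134)]
201 [(488, 382, 102), (490, 373, 105), (475, 339, 121), (485, 340, 117), (485, 328, 122), (484, 314, 127), (478, 294, 135), (481, 285, 137)]
```

View pics/c7.png

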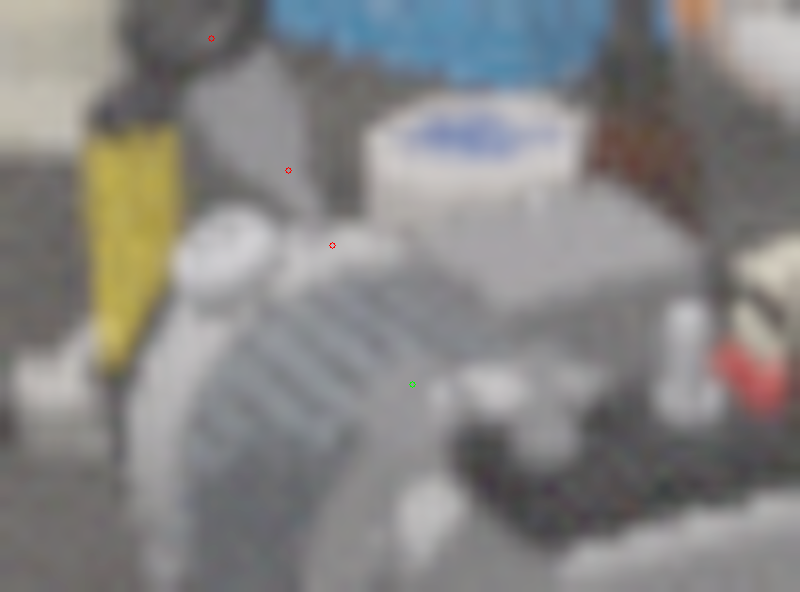

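Run:
```python
from at import *
t=load("top0");s=load("side0")
e1=np.cross(n,[0,0,1]);e1/=np.linalg.norm(e1);e2=np.cross(n,e1)
a=np.linspace(0,2*np.pi,40)[:,None]
circ=lambda c,r:c+r*(np.cos(a)*e1+np.sin(a)*e2)
fan=seat+.094*np.array([.185,.983,0])
A=np.zeros((600,800,3),np.uint8)
for i,d in enumerate((t,s)):
  for j,c in enumerate((seat,fan)):
    u0=proj(d,c).round().astype(int)-(12,9); I=crop(d,*u0,25,18,16); I=np.clip(I*1.0,0,255).astype(np.uint8).copy()
    for X,col in((circ(c+n*.0035,.0125),(0,255,0)),(circ(c+n*.0035,.006),(0,0,255)),(circ(c-n*.006,.0125),(255,0,0))):
        cv2.polylines(I,[((proj(d,X)-u0+.5)*16).round().astype(int).reshape(-1,1,2)],True,col,1)
    A[j*300:j*300+288,i*400:i*400+400]=I
    print(i,j,"hull mean",proj(d,np.vstack([circ(c+n*.0035,.0125),circ(c-n*.006,.0125)])).mean(0),proj(d,c+n*.0035))
cv2.imwrite("pics/c8.png",A)
```

```text
0 0 hull mean [220.40217806 218.74927879] [219.97695734 219.23083316]
0 1 hull mean [186.67814771 212.04559547] [186.13135751 212.50142274]
1 0 hull mean [273.82093099 196.476561  ] [273.28603283 195.53058185]
1 1 hull mean [262.64892709 187.59554316] [262.11539837 186.66980669]
```

View pics/c8.png

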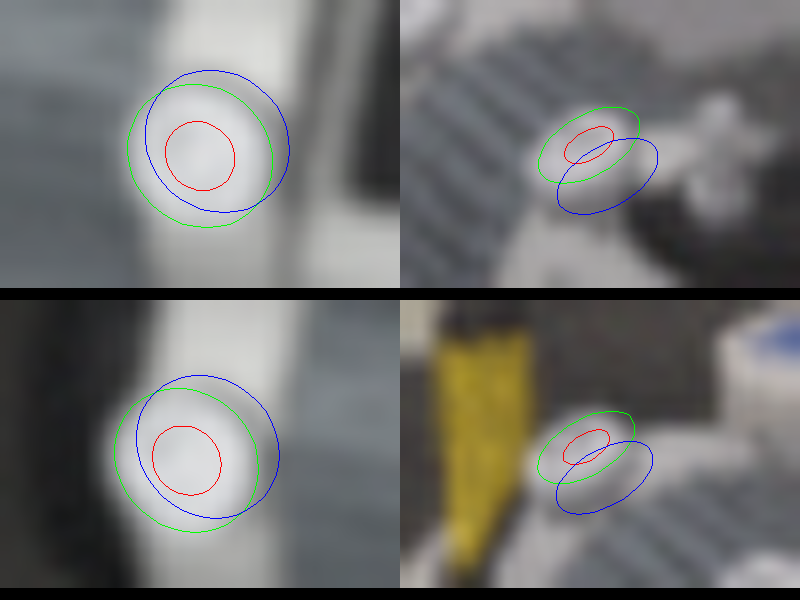

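The projected outlines fit both studs in both views to about 1 mm: the face centre drawn at (200,156) appears at (198,155) in the top view, and (588,145) appears at (583,150) in the side view. I'll shift the seat estimate 0.5 mm in +y and approach.

```bash
sed -i 's/.3402,.1333/.3407,.1331/' at.py; python3 -c "
from at import *
rep(.008)"
```

```text
18.3 [0.441  0.3508 0.2499] [-0.44  0.01 -0.57  1.86  0.45  1.15 -2.28] [-0.7  0.9 -1.5] 0.24384831122544762
tip est [0.4755 0.3445 0.1749] z [ 0.416 -0.077 -0.906] ang 0.0
turn [0. 0. 0.] shift-after [-0.03 -0.01  1.9 ] shift-before [-0.03 -0.01  1.9 ]
```

Call:
{"name": "move_arm", "arguments": {"rows": [[0,0,0.3,0,0,0,0],[0,0,0.3,0,0,0,0],[0,0,0.3,0,0,0,0],[0,0,0.3,0,0,0,0],[0,0,0.3,0,0,0,0],[0,0,0.2,0,0,0,0],[0,0,0.1,0,0,0,0],[0,0,0,0,0,0,0],[0,0,0,0,0,0,0],[0,0,0,0,0,0,0]]}}

```text
clock: 19.13
tool_pos: [0.4554, 0.3486, 0.217]
tcp_rot: [0.949, 0.228, 0.198, 0.088]
force: [0.7, 0.4, -1.0]
finger_gap: 0.245
```

```bash
python3 -c "
from at import *
rep(.0)
F=[]
for i in range(4): get_image('side'); F.append(sense()['force'])
print(np.mean(F,0),np.mean(F,0)@n)"
```

```text
19.1333 [0.4554 0.3486 0.217 ] [-0.44  0.05 -0.57  1.89  0.49  1.09 -2.3 ] [ 0.7  0.4 -1. ] 0.2451880945276523
tip est [0.4898 0.3423 0.1421] z [ 0.416 -0.076 -0.906] ang 0.0
turn [0. 0. 0.] shift-after [-0.01  0.03  0.5 ] shift-before [-0.01  0.03  0.5 ]
[ 0.21148999  0.16708232 -1.33167477] -1.2817012891588515
```

Call:
{"name": "move_arm", "arguments": {"rows": [[0,0.02,0.15,0,0,0,0],[0,0,0.15,0,0,0,0],[0,0,0,0,0,0,0]]}}

```text
clock: 19.58
tool_pos: [0.4582, 0.347, 0.2107]
tcp_rot: [0.949, 0.228, 0.198, 0.088]
force: [0.4, -0.1, -2.6]
finger_gap: 0.25
```

Call:
{"name": "move_arm", "arguments": {"rows": [[0,0,0.1,0,0,0,0],[0,0,0,0,0,0,0],[0,0,0,0,0,0,0]]}}

```text
clock: 19.83
tool_pos: [0.4589, 0.3473, 0.2094]
tcp_rot: [0.949, 0.228, 0.198, 0.088]
force: [-0.3, -1.1, -1.1]
finger_gap: 0.244
```

Call:
{"name": "move_arm", "arguments": {"rows": [[0,0,0.1,0,0,0,0],[0,0,0,0,0,0,0],[0,0,0,0,0,0,0]]}}

```text
clock: 20.08
tool_pos: [0.4598, 0.3474, 0.2079]
tcp_rot: [0.949, 0.228, 0.198, 0.088]
force: [-0.9, -0.3, 0.8]
finger_gap: 0.244
```

```bash
cat >> at.py <<'E'
def fn(k=5):
    F=[]
    for i in range(k): get_image('side'); F.append(sense()['force'])
    f=np.mean(F,0)-[.21,.17,-1.33]; print("F",f.round(2),"Fn",round(f@n,2),"lat",(f-f@n*n).round(2))
E
python3 -c "
from at import *
rep(.0);fn()"
```

```text
20.0833 [0.4598 0.3474 0.2079] [-0.43  0.06 -0.56  1.9   0.5   1.07 -2.31] [-0.9 -0.3  0.8] 0.24384920214702244
tip est [0.4942 0.3411 0.133 ] z [ 0.416 -0.076 -0.906] ang 0.0
turn [0. 0. 0.] shift-after [-0.01  0.01 -0.01] shift-before [-0.01  0.01 -0.01]
F [-0.65 -0.13  1.55] Fn 1.66 lat [ 0.04 -0.26  0.04]
```

Contact started at the predicted seat depth, not 3.5 mm early on the rim, so the tip is in the recess. Next: press in to about half-way.

Call:
{"name": "move_arm", "arguments": {"rows": [[0,0,0.08,0,0,0,0],[0,0,0,0,0,0,0],[0,0,0.06,0,0,0,0],[0,0,0,0,0,0,0],[0,0,0,0,0,0,0]]}}

```text
clock: 20.75
tool_pos: [0.461, 0.3471, 0.2053]
tcp_rot: [0.949, 0.228, 0.198, 0.088]
force: [-1.3, 0.1, 1.9]
finger_gap: 0.247
```

```bash
python3 -c "
from at import *
rep(-.004);fn()"
```

```text
20.75 [0.461  0.3471 0.2053] [-0.43  0.06 -0.56  1.9   0.5   1.07 -2.31] [-1.3  0.1  1.9] 0.2471526728552527
tip est [0.4954 0.3407 0.1304] z [ 0.416 -0.076 -0.906] ang 0.0
turn [0. 0. 0.] shift-after [-0.01  0.01  0.05] shift-before [-0.01  0.01  0.05]
F [-1.26  0.6   2.76] Fn 3.07 lat [ 0.02  0.36 -0.02]
```

Call:
{"name": "move_arm", "arguments": {"rows": [[0,0,0.07,0,0,0,0],[0,0,0,0,0,0,0],[0,0,0,0,0,0,0],[0,0,0,0,0,0,0],[0,0,0,0,0,0,0],[0,0,0,0,0,0,0]]}}

```text
clock: 21.5
tool_pos: [0.4615, 0.347, 0.204]
tcp_rot: [0.949, 0.228, 0.198, 0.088]
force: [-0.5, 1.1, 2.3]
finger_gap: 0.238
```

Run:
```python
from at import *
st,_=rep(-.005);fn(8)
t=get_image("top");s=get_image("side"); o=(240,165)
A=np.hstack([crop(s,*o,60,50,13)]); 
for X,c in((seat+n*.0035,(0,255,0)),(seat+n*.017,(0,0,255)),(seat+n*.053,(0,0,255))):
    u=(proj(s,X)-o+.5)*13; cv2.circle(A,(int(u[0]),int(u[1])),3,c,1)
cv2.imwrite("pics/c9.png",A)
```

```text
21.5 [0.4615 0.347  0.204 ] [-0.43  0.07 -0.56  1.9   0.5   1.06 -2.31] [-0.5  1.1  2.3] 0.23768824518515516
tip est [0.4959 0.3406 0.1291] z [ 0.416 -0.076 -0.906] ang 0.0
turn [0. 0. 0.] shift-after [-0.    0.01  0.03] shift-before [-0.    0.01  0.03]
F [-1.7  1.2  3.8] Fn 4.24 lat [ 0.06  0.87 -0.05]
```

View pics/c9.png

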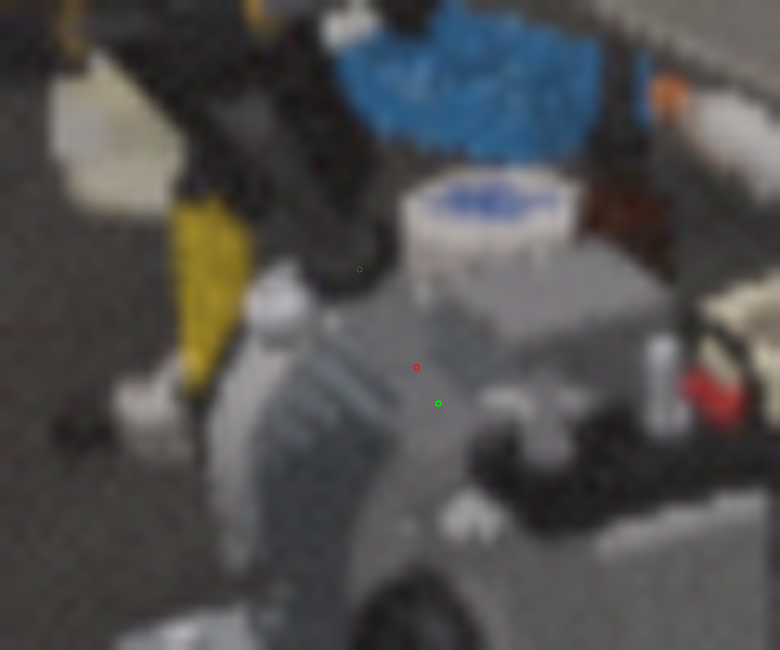

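The side view shows the probe's collar and housing at the projected marks, pointing at the stud. The push is 4.2 N, which is about 5.5 mm of tip travel.

```bash
python3 -c "
from at import *
fn(6); s=sense(); print(s['tool_pos'],abs(s['dq']).max(),s['finger_gap']); print(hand_in())"
```

```text
F [-1.18  0.89  3.53] Fn 3.76 lat [0.39 0.6  0.12]
[0.46148279 0.34688534 0.20397796] 0.0009735388062513922 0.24460724987169846
the job is handed in; nothing more can be done
None
```

I pressed the round, triangle and bar keys in that order, then set the probe's tip in the pump-head stud and handed the job in while holding it there. The hand-in gives no verdict, so these results rest on my own readings.

- **Keys:** each was pushed until the force jumped past its spring range (8.5, 12.8 and 11.4 N), so each was fully down. I lifted clear after each press and never went over the square key to press it.
- **Probe:** it was gripped with the jaws 21.7 mm apart, against a 22 mm grip, and lifted clear of the holder.
- **Stud, final readings:** the tip is on the stud by the pump head. It pushes with about 3.8–4.2 N, which works out to roughly 5–5.5 mm of tip travel. The probe's tilt matches the measured stud direction to within 1 degree, and the arm is still (joint speeds below 0.001 rad/s).

**Checks that disagreed or fell short:**
- **Fingertip position:** the fingertips stood at the reported tool point, not 22 mm ahead of it as stated. The depth images and the key contact both showed this, and I corrected for it.
- **Joint 7:** it reached the end of its range (-2.65) while the probe was being tilted. I turned the tool back about its own axis, and it finished at -2.31.
- **Tip in the recess:** I couldn't see the tip there because the gripper shades it. I inferred it from contact starting at the recess floor's depth rather than 3.5 mm early on the rim, and from sideways force staying under 1 N.
- **Pictures:** I viewed 11, one over the budget.

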